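# Weigh the tall pepper mill at the shop counter

## Task

A customer wants the tall wooden pepper mill refilled, so the empty mill has to be weighed first: pick it up and stand it upright in the middle of the weighing pan of the counter scale, and let go. It is top-heavy on a small foot, so do not tip it over or drop it onto the pan, and leave the short mill and the green glass bottle standing where they are.

Things in the scene. Friction and masses are not known exactly. Their poses are not given: they have to be found in the camera images.
- tall_mill: The tall pepper mill of dark turned wood, 235 mm high, about 0.3 to 0.5 kg, top-heavy. Round all the way: foot 40 mm in diameter, waist 28 mm, then a heavy cylindrical head 48 mm in diameter from 165 to 223 mm above the foot's underside, with a steel nut 14 mm in diameter and 12 mm high on top. It is best held by the head, about 195 mm up. Origin: centre of the foot's underside; z points up along the mill. It starts upright on the counter.
- short_mill: A bystander: a mill of the same wood and form but only 140 mm high (head 48 mm in diameter, 85 to 128 mm up). Origin: centre of the foot's underside, z up. Stays where it is.
- bottle: A bystander: a round green glass bottle with a steel cap, 165 mm high, 60 mm in diameter. Origin: centre of its underside, z up. Stays where it is.
- pan_center (a point): Centre of the upper face of the scale's weighing pan, 80 mm above the counter. The pan is a flat bare steel plate, 210 mm (x) by 230 mm (y), on a grey electronic counter scale that cannot shift; the pan does not sink noticeably. Axes turn with the scale: z up, -x towards the scale's low display and keypad (which stand lower than the pan).
Mind the look-alikes: they are no part of the job. What is shaped like the tall_mill but purple is not meant.

How it is judged:
By the outcome, as a careful person would: the job done as asked, in the order asked, and still so for the second after the job is handed in, with the robot touching nothing.
It also fails if it takes over 45 s, if anything falls off the work surface, if the arm or the gripper's body presses on something with over 40 N, if the wrist force passes 120 N, or if a joint passes its speed limit or range.

## Robot

A 7-joint arm with a two-finger parallel gripper is mounted at the origin on the work surface. World frame = base frame: x ahead of the robot, y to its left, z up, the work surface at z = 0. Lengths are in m, angles in degrees, forces in N, time in s.
With the tool pointing down it reaches from about 0.425 to 0.875 m from the base axis. Payload 8.4 kg.
Tool frame: the origin (TCP) lies at the very end of the fingers, on their centre line; the grasp point (between the pads) lies tcp_to_grasp behind it (tcp_to_grasp is the distance from the TCP to the grasp point, in m); z points along the fingers, y is the direction in which the jaws open and shut (so a half turn about z gives the same grasp; the last joint's range is limited). The gripper opens to 85 mm and grips with 20 to 120 N. Pads are 22 mm wide; open, the fingers measure 114 mm over their backs; the gripper's body (76 mm by 85 mm) begins 54 mm behind the grasp point. The pads swing forward as they close: fully open they stand 13 mm farther back than shut.
Start: joints at [66.738, 19.091, 2.286, 83.961, -0.768, 76.965, -3.352], TCP at [0.196, -0.62, 0.231] pointing down, gripper open.
Joint ranges: [-147.57, 147.57], [-21.85, 119.76], [-74.77, 79.35], [14.55, 137.4], [-85.83, 265.84], [4.83, 119.75], [-152.11, 152.11]. Speed limits (degrees/s): [127.2, 127.2, 159.86, 159.86, 180, 180, 180].

## Interface

Orientations are given as a 3x3 rotation matrix whose columns are the frame's x, y, z axes.
In Python, from station import move_ptp, move_linear, movej, move_gripper, sleep, solve_ik, grab_frame, calibration, Unreachable, sign_off, search_frame, tip_of, get_clock, get_q, get_dq, get_effort, get_eef_pos, get_orientation, get_contact_force, get_ft_torque, get_width, tcp_to_grasp gives the robot as it stands. The module is installed in compiled form; this text tells all that it offers. Calls block until the motion is done:
- move_ptp(position, orientation): joint-space move of the TCP to a pose.
- move_linear(position, frame=None, speed=0.15): straight line of the TCP; frame=None keeps the orientation; speed is the mean speed in m/s.
- movej(angles): joint-space move.
- move_gripper(opening): opening from 0.0 (shut) to 1.0 (fully open); the grip force is fixed at half the most; returns when the fingers have stopped.
- sleep(seconds).
- solve_ik(position, orientation): joint angles nearest the present ones, or None.
- grab_frame(name): name is "side" or "top"; returns (picture, depth): 420x560x3 uint8, blue, green, red; 420x560 float32, m along the optical axis (not along the pixel's ray), 0 where there is no reading.
- calibration(name): a dict with "vertical_fov" (degrees; the focal length in pixels is half the picture's height over the tangent of half this angle, whatever the lens; pixels are square), "cx", "cy" (the principal point, pixels), "R" (3x3) and "t" (3): a world point X has camera coordinates R X + t. Camera axes: x right, y down, z forward; pixel columns grow to the right and rows downward; lengths in m; the calibration is good to about 2 mm. A picture is of the moment at which its call begins. calibration takes no time and is no camera call.
A pose or a line that the arm cannot do raises Unreachable and nothing moves.
- sign_off(): hands the job in, once; it reports no verdict.
Trained networks look in the newest picture that a camera, given by its name, has taken for a name from the list of things; names that differ only in an ending like _2 or _b are one class to them, and where a whole thing is asked for, a point or a joint stands for the part that bears it (a point fixed in the world has none). Each returns a list of dicts, best first, with "conf" (0 to 1); they miss things now and then, are a little off and sometimes report something else, mostly with a low value. They report only what shows in the picture. A call takes as long as a camera call. They do not tell look-alikes from the thing itself.
- search_frame(camera, name): "bbox" ([left, top, width, height] in pixels, round what is visible of it).
- tip_of(camera, name): "position" ([column, row] in pixels: a listed point, or the origin of a listed thing).
Readings, each from a call of its own:
- get_clock(): time.
- get_q(): joint angles.
- get_dq(): joint speeds.
- get_effort(): joint torques, N m.
- get_eef_pos(): TCP position.
- get_orientation(): TCP orientation.
- get_contact_force(): force on the tool from outside, world axes, zero at the start.
- get_ft_torque(): the same for the moment, N m.
- get_width(): opening from 0.0 (shut) to 1.0 (fully open).
Only numpy, scipy, OpenCV 4.12 (cv2) and the standard library are available. Lean on these libraries where they do the work, as an engineer would, in place of code of your own. Each camera call takes 0.05 s, during which the arm holds its last target.

## Working session

There is one attempt and no reset: what is moved stays moved. The work goes in short steps, each a Python script; the robot and the scene stay as the last script left them, time stands still between calls to the robot, and variables do not carry over. Pictures are saved under pics/ and viewed, and the job is handed in when it is done.

```bash
mkdir -p pics
cat > h.py <<'E'
import numpy as np, cv2
from station import *
def world(name,u,v,z):
    c=calibration(name); f=210/np.tan(np.radians(c["vertical_fov"])/2)
    p=np.array([(u-c["cx"])/f*z,(v-c["cy"])/f*z,z]); return np.array(c["R"]).T@(p-np.array(c["t"]))
def cloud(name,d):
    c=calibration(name); f=210/np.tan(np.radians(c["vertical_fov"])/2)
    v,u=np.mgrid[:420,:560]; P=np.stack([(u-c["cx"])/f*d,(v-c["cy"])/f*d,d],-1)
    P=(P-np.array(c["t"]))@np.array(c["R"]); P[d<=0]=np.nan; return P
E
python3 - <<'E'
from h import *
for n in("side","top"):
    im,d=grab_frame(n); cv2.imwrite(f"pics/{n}0.png",im); np.save(f"{n}d.npy",d); np.save(f"{n}i.npy",im)
    c=calibration(n); print(n,{k:np.round(v,3).tolist() for k,v in c.items()})
    for o in("tall_mill","short_mill","bottle"):
        print(o,[(np.round(r["bbox"]).tolist(),round(r["conf"],2)) for r in search_frame(n,o)])
    print([(np.round(r["position"],1).tolist(),round(r["conf"],2)) for r in tip_of(n,"pan_center")])
print(tcp_to_grasp, get_clock(), get_orientation().round(3) if hasattr(get_orientation(),'round') else get_orientation())
E
```

```text
side {'vertical_fov': 50.762, 'cx': 273.008, 'cy': 211.664, 'R': [[0.652, -0.758, -0.004], [-0.512, -0.436, -0.74], [0.559, 0.485, -0.673]], 't': [-0.372, 0.326, 0.584]}
tall_mill [([275.0, 133.0, 31.0, 108.0], 0.81), ([167.0, 116.0, 40.0, 106.0], 0.79), ([292.0, 111.0, 27.0, 108.0], 0.68), ([188.0, 142.0, 40.0, 107.0], 0.58)]
short_mill [([228.0, 134.0, 26.0, 56.0], 0.78)]
bottle [([138.0, 122.0, 32.0, 78.0], 0.65)]
[([368.1, 277.4], 0.59)]
top {'vertical_fov': 53.567, 'cx': 278.531, 'cy': 211.449, 'R': [[-0.001, -1.0, 0.002], [-0.978, 0.001, -0.209], [0.209, -0.002, -0.978]], 't': [-0.011, 0.584, 0.88]}
tall_mill [([228.0, 245.0, 24.0, 28.0], 0.75), ([276.0, 185.0, 25.0, 42.0], 0.7), ([176.0, 228.0, 41.0, 33.0], 0.68), ([263.0, 150.0, 23.0, 48.0], 0.67)]
short_mill [([196.0, 176.0, 25.0, 30.0], 0.91)]
bottle [([130.0, 236.0, 41.0, 29.0], 0.67)]
[([380.0, 229.8], 0.56)]
0.0187 0.5 [[ 0.953  0.302 -0.   ]
 [ 0.302 -0.953  0.   ]
 [-0.    -0.    -1.   ]]
```

View pics/side0.png

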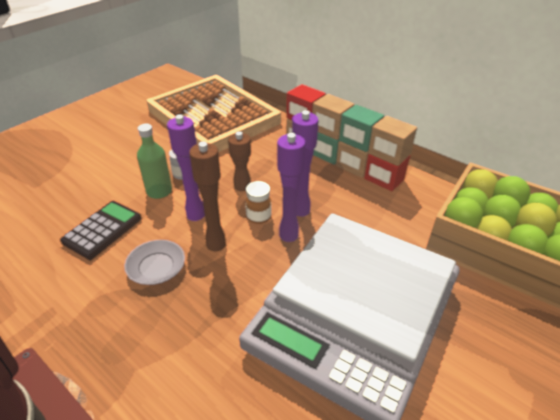

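View pics/top0.png

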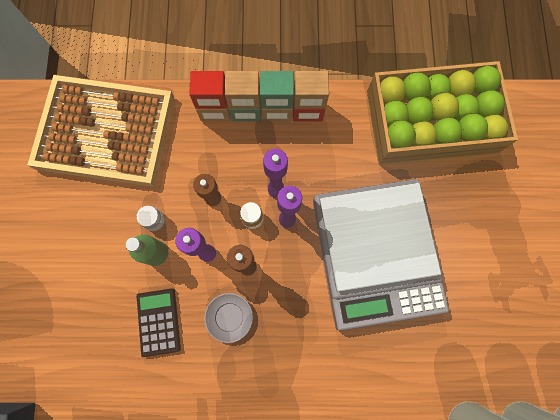

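Side view: the dark-brown tall mill is at about (207,195). Its purple look-alikes are at (188,170), (290,190) and (303,165), and the short brown mill is at (240,160). In the top view the brown tall mill's head is at (240,258), with purple ones at (188,241), (289,199) and (276,161) and the short mill at (204,186). The scale pan is at about (380,235) top and (368,277) side. I choose the brown tall one and will check it in a crop and by its height.

Run:
```python
from h import *
S=np.load("sidei.npy");T=np.load("topi.npy")
a=cv2.resize(S[100:270,130:330],(400,340),interpolation=3);b=cv2.resize(T[140:310,120:320],(400,340),interpolation=3)
cv2.imwrite("pics/crop1.png",np.hstack([a,b]))
dt=np.load("topd.npy");ds=np.load("sided.npy")
Pt=cloud("top",dt);Ps=cloud("side",ds)
Q={}
for n,P,(u0,u1,v0,v1) in(("top",Pt,(220,260,240,280)),("side",Ps,(180,232,135,255))):
    q=P[v0:v1,u0:u1].reshape(-1,3)
    I=(T if n=="top" else S)[v0:v1,u0:u1].reshape(-1,3)
    ok=~np.isnan(q[:,0]); q=q[ok]
    print(n,"max z",q[:,2].max()); nut=q[q[:,2]>q[:,2].max()-.008]; print(nut.mean(0).round(4),len(nut))
    hd=q[(q[:,2]>.168)&(q[:,2]<.226)]; m=np.median(nut[:,:2],0); hd=hd[np.hypot(*(hd[:,:2]-m).T)<.06]
    print("head",len(hd),hd.min(0).round(4),hd.max(0).round(4)); Q[n]=hd
    from scipy.optimize import least_squares
    r=least_squares(lambda p:np.hypot(hd[:,0]-p[0],hd[:,1]-p[1])-.024 if n=="side" else np.maximum(np.hypot(hd[:,0]-p[0],hd[:,1]-p[1])-.024,0),m,loss="soft_l1",f_scale=.002);print("fit",r.x.round(4),r.cost)
    
# neighbours: tops
for nm,(u,v) in dict(p1=(188,241),p2=(289,199),p3=(276,161),short=(204,186),bottle=(132,243),whitejar=(250,212),jar2=(150,214)).items():
    w=Pt[v-14:v+14,u-14:u+14].reshape(-1,3);z=np.nanmax(w[:,2]);print(nm,np.nanmean(w[w[:,2]>z-.01],0).round(3))
# pan
for n,P in(("top",Pt),("side",Ps)):
    for box in [((315,445,180,335) if n=="top" else (240,460,215,400))]:
        q=P[box[2]:box[3],box[0]:box[1]].reshape(-1,3);q=q[~np.isnan(q[:,0])]
        h,e=np.histogram(q[:,2],bins=np.arange(0,.13,.005));print(n,dict(zip(e.round(3).tolist(),h.tolist())))
        k=q[abs(q[:,2]-.08)<.006,:2].astype(np.float32);print(cv2.minAreaRect(k),np.median(q[abs(q[:,2]-.08)<.006,2]))
print("net pan",world("top",380,229.8,dt[230,380]),world("side",368.1,277.4,ds[277,368]))
```

```text
top max z 0.23839751618037222
[0.4645 0.0602 0.2354] 49
head 522 [0.4408 0.0368 0.1686] [0.4872 0.0829 0.226 ]
fit [0.4647 0.06  ] 0.0
side max z 0.23615138937735894
[0.4632 0.0549 0.2331] 53
head 1044 [0.4402 0.0321 0.168 ] [0.486 0.079 0.226]
fit [0.4654 0.0579] 0.00382128220825996
p1 [0.496 0.155 0.235]
p2 [ 0.577 -0.032  0.235]
p3 [ 0.651 -0.005  0.235]
short [0.63  0.147 0.139]
bottle [0.497 0.277 0.166]
whitejar [0.579 0.051 0.075]
jar2 [0.575 0.286 0.061]
top {0.0: 2558, 0.005: 15, 0.01: 0, 0.015: 0, 0.02: 11, 0.025: 35, 0.03: 28, 0.035: 41, 0.04: 66, 0.045: 952, 0.05: 2359, 0.055: 1347, 0.06: 598, 0.065: 0, 0.07: 37, 0.075: 4503, 0.08: 5285, 0.085: 11, 0.09: 0, 0.095: 0, 0.1: 0, 0.105: 0, 0.11: 0, 0.115: 0, 0.12: 0}
((0.5272778272628784, -0.23330260813236237), (0.21030177175998688, 0.2308913618326187), 9.02569580078125) 0.08015681867084533
side {0.0: 5826, 0.005: 141, 0.01: 130, 0.015: 157, 0.02: 258, 0.025: 279, 0.03: 286, 0.035: 283, 0.04: 350, 0.045: 2105, 0.05: 5220, 0.055: 2414, 0.06: 1097, 0.065: 85, 0.07: 287, 0.075: 7951, 0.08: 7115, 0.085: 107, 0.09: 57, 0.095: 9, 0.1: 0, 0.105: 0, 0.11: 0, 0.115: 0, 0.12: 0}
((0.5764787197113037, -0.22880485653877258), (0.31335267424583435, 0.2300826460123062), 8.98377799987793) 0.07992215130961833
net pan [ 0.53889293 -0.23498382  0.07981479] [ 0.52327123 -0.24127962  0.07879268]
```

View pics/crop1.png

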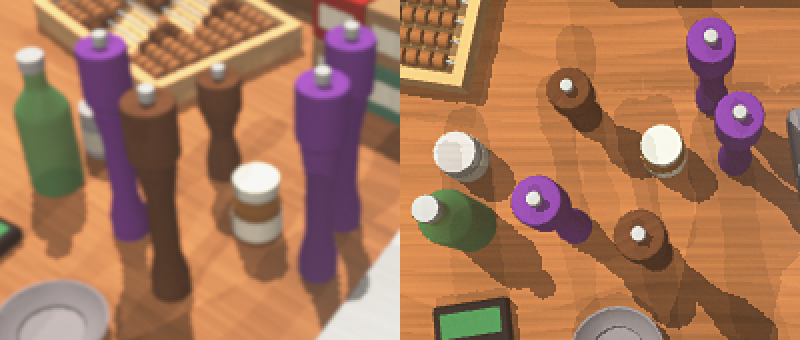

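The crop confirms it: the one brown tall mill has its head at crop (148,95) in the side view and (640,235) in the top view. Its top is at about 0.235 m and its axis at (0.465, 0.059). The pan rectangle measures 210x231 mm at z 0.080, with its centre at (0.527, -0.233). The nearest purple mill is at (0.496, 0.155), so the jaws should open roughly along x.

```bash
cat >> h.py <<'E'
def Rdown(a):
    a=np.radians(a); y=np.array([np.cos(a),np.sin(a),0]); z=np.array([0,0,-1.]); return np.column_stack([np.cross(y,z),y,z])
M=np.array([.465,.059]); PAN=np.array([.527,-.233]); ZG=.195-tcp_to_grasp
E
python3 - <<'E'
from h import *
for a in range(-60,61,15):
  for s in(0,180):
    r=[]
    for p in([*M,.31],[*M,ZG],[*M,ZG+.13],[*PAN,ZG+.13],[*PAN,ZG+.08],[*PAN,.40]):
        q=solve_ik(np.array(p),Rdown(a+s)); r.append(None if q is None else np.round(q).astype(int).tolist())
    print(a+s,r if all(x is not None for x in r) else [x is not None for x in r])
E
```

```text
-60 [[43, -3, -53, 99, -2, 83, -69], [36, 3, -50, 110, 3, 67, -74], [42, -3, -52, 99, -2, 83, -70], [34, 10, -17, 87, 3, 84, -43], [34, 11, -17, 92, 3, 78, -43], [34, 10, -17, 77, 3, 94, -43]]
120 [[-38, -6, 24, 102, 2, 83, 105], [50, 5, -65, 110, 5, 68, 104], [-38, -6, 24, 102, 2, 83, 105], [70, 18, -63, 85, 16, 86, 127], [70, 20, -63, 90, 18, 81, 126], [68, 18, -63, 75, 16, 97, 128]]
-45 [[42, -3, -52, 99, -2, 83, -55], [37, 3, -50, 110, 3, 67, -59], [41, -3, -51, 99, -2, 83, -55], [36, 10, -19, 87, 3, 84, -28], [36, 11, -19, 92, 4, 78, -28], [35, 10, -19, 77, 3, 94, -28]]
135 [[-50, -7, 34, 102, 4, 84, 119], [50, 5, -65, 110, 5, 68, 119], [-50, -7, 34, 103, 4, 83, 119], [70, 18, -63, 85, 16, 86, 142], [70, 20, -63, 90, 18, 81, 141], [68, 18, -63, 75, 16, 97, 143]]
-30 [[41, -3, -51, 99, -2, 83, -40], [37, 3, -50, 110, 3, 67, -44], [41, -3, -50, 99, -2, 83, -40], [37, 10, -21, 87, 4, 84, -13], [38, 11, -21, 92, 4, 78, -14], [37, 10, -21, 76, 3, 94, -13]]
150 [True, True, True, False, False, False]
-15 [[40, -3, -50, 99, -2, 83, -25], [37, 3, -50, 110, 3, 67, -29], [40, -3, -50, 99,
[... 902 characters left out ...]
4, -3, -45, 99, -2, 83, 35], [43, 11, -27, 87, 5, 84, 61], [43, 12, -27, 91, 5, 78, 60], [42, 10, -27, 76, 5, 94, 61]]
225 [[39, -3, -49, 99, -2, 83, -145], [34, 3, -47, 110, 2, 67, -149], [39, -3, -49, 99, -2, 83, -145], [31, 10, -13, 87, 2, 83, -117], [31, 11, -13, 92, 2, 78, -118], [31, 9, -14, 77, 2, 94, -117]]
60 [[31, -3, -41, 99, -2, 83, 50], [37, 3, -50, 110, 3, 67, 46], [32, -3, -43, 99, -2, 83, 50], [44, 11, -28, 87, 5, 84, 75], [44, 12, -28, 91, 6, 78, 75], [43, 11, -28, 76, 5, 94, 76]]
240 [[38, -3, -48, 99, -2, 83, -130], [34, 3, -47, 110, 2, 67, -134], [38, -3, -48, 99, -2, 83, -130], [32, 10, -14, 87, 2, 83, -103], [32, 11, -14, 92, 3, 78, -103], [32, 9, -15, 77, 2, 94, -102]]
```

Run:
```python
from h import *
R=Rdown(-15)
p=get_eef_pos(); move_linear(np.array([p[0],p[1],.33]),speed=.2)
move_ptp(np.array([*M,.31]),R); print(get_clock(),get_eef_pos())
im,d=grab_frame("top");cv2.imwrite("pics/top1.png",im)
im,d=grab_frame("side");cv2.imwrite("pics/side1.png",im)
```

```text
3.725 [0.46527571 0.05800222 0.30996173]
```

View pics/side1.png

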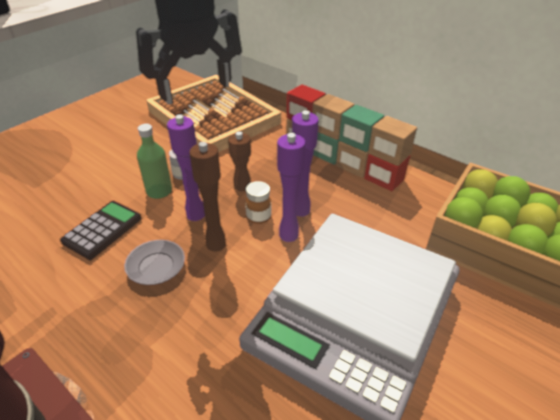

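Run:
```python
from h import *
for n in("side","top"):
    c=calibration(n); f=210/np.tan(np.radians(c["vertical_fov"])/2)
    for X in([.465,.059,0],[.465,.059,.235],[.465,.059,.31],[.465,.059,.323],[.465-.05,.059+.013,.323],[.465+.05,.059-.013,.323]):
        p=np.array(c["R"])@X+np.array(c["t"]);print(n,X,(c["cx"]+f*p[0]/p[2]).round(1),(c["cy"]+f*p[1]/p[2]).round(1))
print(get_eef_pos(),get_width(),get_clock())
```

```text
side [0.465, 0.059, 0] 215.5 243.2
side [0.465, 0.059, 0.235] 202.2 142.5
side [0.465, 0.059, 0.31] 196.6 100.3
side [0.465, 0.059, 0.323] 195.6 92.3
side [0.41500000000000004, 0.072, 0.323] 163.3 102.1
side [0.515, 0.046, 0.323] 225.8 83.1
top [0.465, 0.059, 0] 248.4 266.6
top [0.465, 0.059, 0.235] 239.4 256.2
top [0.465, 0.059, 0.31] 235.2 251.4
top [0.465, 0.059, 0.323] 234.4 250.4
top [0.41500000000000004, 0.072, 0.323] 225.4 282.3
top [0.515, 0.046, 0.323] 243.1 219.6
[0.46522754 0.05826016 0.30999297] 0.9981089280515331 3.825
```

View pics/top1.png

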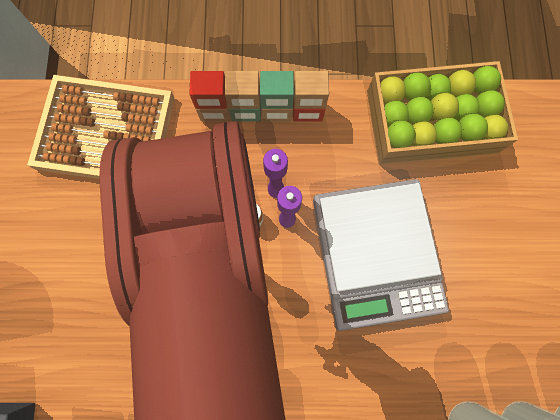

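Run:
```python
from h import *
im,d=grab_frame("side");P=cloud("side",d)
cv2.imwrite("pics/crop2.png",cv2.resize(im[0:260,110:310],(600,780)[:2] if 0 else (460,598),interpolation=3))
q=P[0:140,120:260].reshape(-1,3);q=q[~np.isnan(q[:,0])]
q=q[(q[:,2]>.28)&(q[:,2]<.36)&(np.hypot(*(q[:,:2]-M).T)<.09)]
y=np.array([np.cos(np.radians(-15)),np.sin(np.radians(-15))]);x=np.array([-y[1],y[0]])
a=(q[:,:2]-M)@y;b=(q[:,:2]-M)@x
for s in(a<0,a>0):
  for lo in np.arange(.29,.36,.01):
    k=s&(q[:,2]>=lo)&(q[:,2]<lo+.01)
    if k.sum()>3: print(lo.round(2),k.sum(),"along",np.percentile(a[k],[3,97]).round(3),"across",np.percentile(b[k],[3,97]).round(3))
```

```text
0.32 26 along [-0.052 -0.042] across [-0.014 -0.004]
0.33 82 along [-0.055 -0.042] across [-0.014  0.003]
0.34 89 along [-0.055 -0.042] across [-0.014  0.003]
0.35 93 along [-0.055 -0.042] across [-0.014  0.003]
0.32 45 along [0.043 0.05 ] across [-0.013  0.008]
0.33 80 along [0.043 0.057] across [-0.014  0.007]
0.34 89 along [0.043 0.057] across [-0.014  0.007]
0.35 95 along [0.043 0.056] across [-0.015  0.008]
```

View pics/crop2.png

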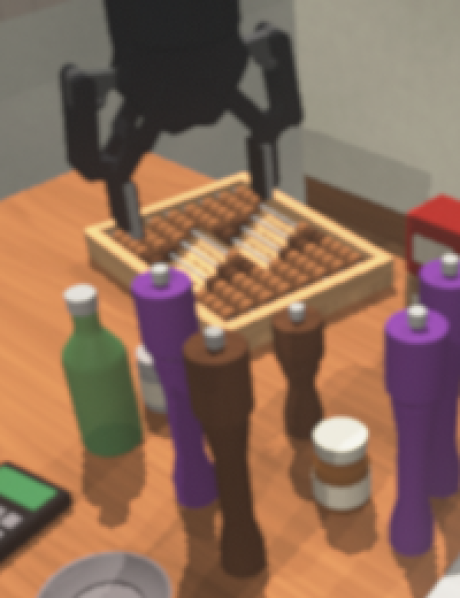

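The fingers straddle the mill evenly, 42 mm either side, with the tips at z about 0.322 as expected when open. I'll descend and grip.

Run:
```python
from h import *
Z=ZG-.006
move_linear(np.array([*M,Z]),speed=.12); print(get_eef_pos(),get_contact_force(),get_clock())
move_gripper(0.0); print(get_width(),get_eef_pos(),get_contact_force(),get_clock())
im,d=grab_frame("side");cv2.imwrite("pics/crop3.png",cv2.resize(im[60:260,110:310],(560,560),interpolation=3))
```

```text
[0.46545333 0.05909903 0.17094749] [ 0.78888667 -0.61024145 -0.22131415] 5.1917
0.5448625171419995 [0.46520676 0.05914022 0.17085809] [-2.17498492  0.13736562  5.1672556 ] 5.6333
```

View pics/crop3.png

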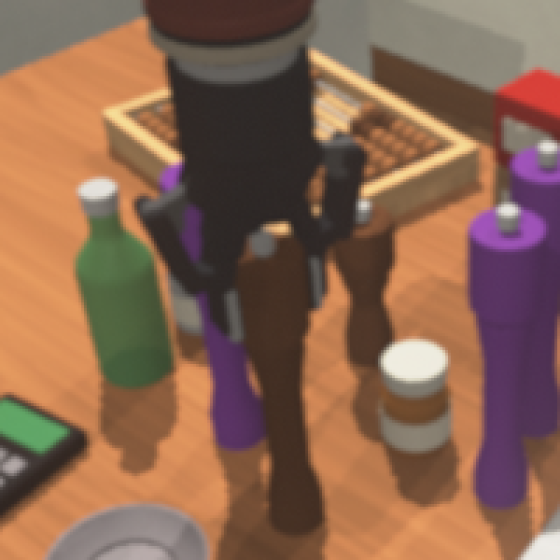

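The pads hold the head (opening 46 mm) and the mill is upright. Lifting it and carrying it over the pan.

Run:
```python
from h import *
R=Rdown(-15)
p=get_eef_pos(); move_linear(np.array([M[0],M[1],p[2]+.13]),speed=.12); print(get_contact_force(),get_width(),get_clock())
move_linear(np.array([*PAN,ZG-.006+.13]),R,speed=.15); print(get_eef_pos(),get_contact_force(),get_ft_torque(),get_width(),get_clock())
for n in("top","side"):
    im,d=grab_frame(n);cv2.imwrite(f"pics/{n}4.png",im)
    P=cloud(n,d).reshape(-1,3); ok=(np.hypot(*(P[:,:2]-PAN).T)<.06)&(P[:,2]>.095)
    P=P[ok]
    for lo in np.arange(.12,.30,.02):
        q=P[(P[:,2]>=lo)&(P[:,2]<lo+.02)]
        if len(q)>5: print(n,lo.round(2),len(q),q.min(0).round(3),q.max(0).round(3))
```

```text
[-0.12726232  0.32921473 -4.78326107] 0.5485776170697432 6.925
[ 0.52708783 -0.23224732  0.30049756] [ 0.170924    0.03095818 -4.10998281] [ 0.02563984 -0.01819856  0.02900716] 0.551413515082135 9.0667
top 0.12 28 [ 0.508 -0.236  0.129] [ 0.541 -0.211  0.14 ]
top 0.14 79 [ 0.507 -0.246  0.14 ] [ 0.544 -0.211  0.16 ]
top 0.16 106 [ 0.508 -0.243  0.16 ] [ 0.543 -0.213  0.179]
top 0.18 46 [ 0.513 -0.233  0.181] [ 0.538 -0.216  0.2  ]
top 0.2 47 [ 0.513 -0.238  0.2  ] [ 0.534 -0.217  0.219]
top 0.22 50 [ 0.514 -0.233  0.221] [ 0.537 -0.216  0.24 ]
top 0.24 38 [ 0.513 -0.231  0.24 ] [ 0.536 -0.216  0.259]
top 0.26 29 [ 0.512 -0.225  0.26 ] [ 0.532 -0.213  0.279]
top 0.28 9 [ 0.511 -0.221  0.281] [ 0.541 -0.21   0.3  ]
side 0.12 116 [ 0.506 -0.254  0.129] [ 0.532 -0.218  0.14 ]
side 0.14 285 [ 0.506 -0.254  0.14 ] [ 0.534 -0.216  0.16 ]
side 0.16 290 [ 0.508 -0.252  0.16 ] [ 0.537 -0.217  0.18 ]
side 0.18 198 [ 0.512 -0.248  0.18 ] [ 0.531 -0.221  0.2  ]
side 0.2 214 [ 0.512 -0.248  0.2  ] [ 0.531 -0.22   0.22 ]
side 0.22 230 [ 0.512 -0.248  0.22 ] [ 0.53  -0.222  0.24 ]
side 0.24 227 [ 0.511 -0.249  0.24 ] [ 0.531 -0.223  0.26 ]
side 0.26 259 [ 0.508 -0.252  0.26 ] [ 0.532 -0.222  0.28 ]
side 0.28 277 [ 0.503 -0.258  0.28 ] [ 0.535 -0.22   0.3  ]
```

View pics/side4.png

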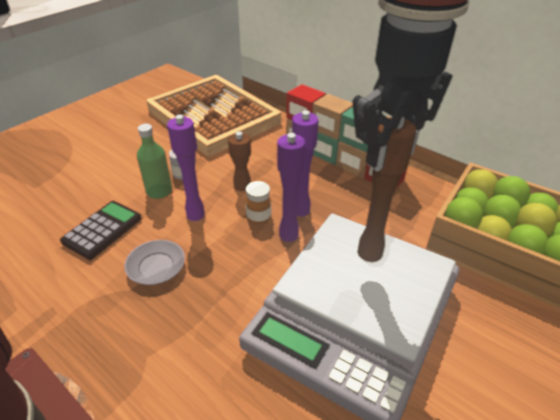

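The mill hangs upright over the pan, with its foot at (372,252) in the side view, z about 0.129 and no lean. Lowering until it touches.

Run:
```python
from h import *
Zt=ZG-.006+.08
move_linear(np.array([*PAN,Zt+.006]),speed=.08); sleep(.2)
f0=get_contact_force()[2]; z=get_eef_pos()[2]; print("free",f0,z)
for i in range(24):
    z-=.0005; move_linear(np.array([*PAN,z]),speed=.01); sleep(.05)
    f=get_contact_force()[2]
    print(round(z-Zt,4),round(f,2),end="; ")
    if f-f0>3: break
print(get_clock(),get_width(),get_ft_torque())
im,d=grab_frame("side");cv2.imwrite("pics/side5.png",cv2.resize(im[50:330,240:480],(480,560),interpolation=3))
```

```text
free -3.5187554810418726 0.2568753313038778
0.0061 -4.99; 0.0056 -4.24; 0.0051 -3.33; 0.0046 -4.06; 0.0041 -3.87; 0.0036 -4.51; 0.0031 -4.41; 0.0026 -3.71; 0.0021 -3.96; 0.0016 -4.02; 0.0011 -3.78; 0.0006 -2.79; 0.0001 4.37; 13.9667 0.5493585110840103 [ 0.19586383  0.67411302 -0.00437471]
```

View pics/side5.png

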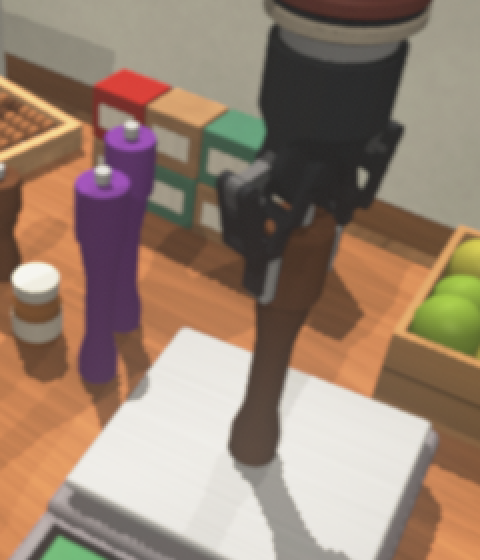

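Run:
```python
from h import *
print(get_contact_force(),get_ft_torque(),get_eef_pos(),get_orientation()[2] if 0 else "")
z=get_eef_pos()[2]; move_linear(np.array([*PAN,ZG-.006+.08+.0004]),speed=.01); sleep(.1)
print(get_contact_force(),get_ft_torque())
im,d=grab_frame("side")
P=cloud("side",d).reshape(-1,3);P=P[(np.hypot(*(P[:,:2]-PAN).T)<.06)&(P[:,2]>.08)]
for lo in np.arange(.085,.26,.02):
    q=P[(P[:,2]>=lo)&(P[:,2]<lo+.02)]
    if len(q)>5: print(lo.round(3),len(q),q.min(0).round(3),q.max(0).round(3))
print(get_clock())
```

```text
[-1.46812475  0.90979877  4.1098457 ] [0.18168521 0.71387781 0.01808992] [ 0.52712043 -0.23303315  0.25093231] 
[-1.96390662  1.11684615  4.3671198 ] [ 0.14974184  0.55460577 -0.0185878 ]
0.085 231 [ 0.506 -0.255  0.085] [ 0.532 -0.217  0.105]
0.105 271 [ 0.508 -0.254  0.105] [ 0.537 -0.217  0.125]
0.125 184 [ 0.511 -0.25   0.125] [ 0.532 -0.221  0.145]
0.145 182 [ 0.512 -0.249  0.145] [ 0.53  -0.222  0.165]
0.165 192 [ 0.511 -0.249  0.165] [ 0.531 -0.223  0.185]
0.185 194 [ 0.512 -0.249  0.185] [ 0.531 -0.224  0.205]
0.205 205 [ 0.509 -0.252  0.205] [ 0.53  -0.223  0.225]
0.225 235 [ 0.508 -0.254  0.225] [ 0.533 -0.221  0.242]
0.245 334 [ 0.49  -0.259  0.245] [ 0.56  -0.218  0.265]
14.4167
```

Upright within about a millimetre. I'll ease the load off and release in small steps.

Run:
```python
from h import *
z=get_eef_pos()[2]
for i in range(3):
    f=get_contact_force()[2]
    if f<1: break
    z+=.0003; move_linear(np.array([*PAN,z]),speed=.01); sleep(.1)
print(get_contact_force(),get_ft_torque(),z)
for w in(.57,.59,.62,.66,.72,.8,1.0):
    move_gripper(w); print(w,round(get_width(),3),np.round(get_contact_force(),1),round(get_clock(),2))
sleep(.3)
im,d=grab_frame("side");cv2.imwrite("pics/side6.png",cv2.resize(im[50:330,240:480],(480,560),interpolation=3))
```

```text
[-0.52771073  0.17606269 -1.64422412] [-0.05052375 -0.0155647   0.01454443] 0.25121470513415245
0.57 0.571 [-0.2 -0.  -1.1] 14.98
0.59 0.587 [-0.3 -0.6  1. ] 15.2
0.62 0.62 [ 1.3 -0.  -0.3] 15.42
0.66 0.66 [0.4 0.2 1. ] 15.63
0.72 0.722 [-0.9  0.4  0.5] 15.86
0.8 0.804 [-0.2 -0.   1.4] 16.1
1.0 1.002 [-0.1  0.2 -0.7] 16.42
```

View pics/side6.png

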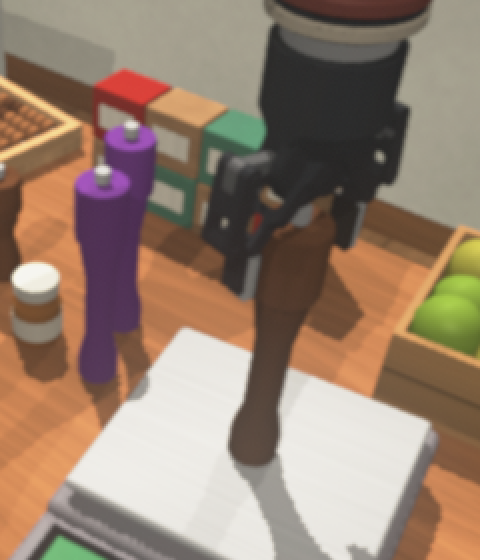

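The mill stands on its own with the fingers open and clear on both sides. Retreating straight up, then clearing the view.

Run:
```python
from h import *
move_linear(np.array([*PAN,.40]),speed=.12)
move_ptp(np.array([.43,-.45,.40]),Rdown(-15)); sleep(.3)
from scipy.optimize import least_squares
for n in("top","side"):
    im,d=grab_frame(n);cv2.imwrite(f"pics/{n}7.png",im)
    P=cloud(n,d).reshape(-1,3);P=P[(np.hypot(*(P[:,:2]-PAN).T)<.06)&(P[:,2]>.08)&(P[:,2]<.33)]
    print(n,"top",P[:,2].max())
    for lo,hi,r in((.086,.092,.02),(.25,.30,.024)):
        q=P[(P[:,2]>lo)&(P[:,2]<hi)]
        if len(q)>10: print(lo,len(q),least_squares(lambda p:np.hypot(q[:,0]-p[0],q[:,1]-p[1])-r,PAN,loss="soft_l1",f_scale=.002).x.round(4))
    for o in("short_mill","bottle"): print(o,[np.round(r["bbox"]).tolist() for r in search_frame(n,o)[:1]])
print(get_clock(),get_contact_force())
```

```text
top top 0.3175991412730133
0.086 13 [ 0.5268 -0.2315]
0.25 269 [ 0.5269 -0.2317]
short_mill [[192.0, 175.0, 26.0, 28.0]]
bottle [[126.0, 236.0, 44.0, 29.0]]
side top 0.31642717297931816
0.086 59 [ 0.5272 -0.2343]
0.25 1153 [ 0.527  -0.2341]
short_mill [[228.0, 131.0, 23.0, 60.0]]
bottle [[137.0, 123.0, 38.0, 78.0]]
19.7 [ 1.09922429 -0.02610994 -0.17389499]
```

View pics/side7.png

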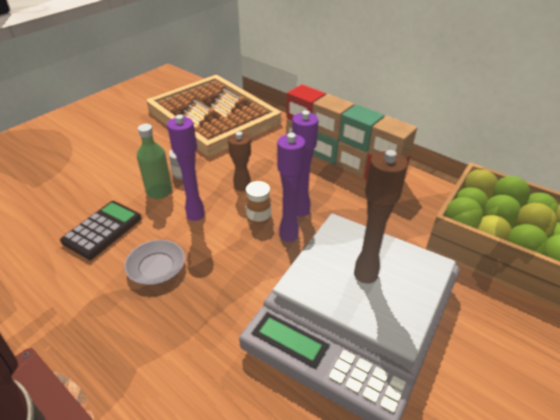

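View pics/top7.png

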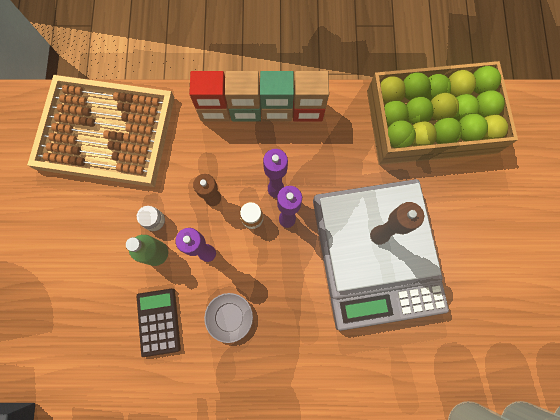

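Both views show the brown tall mill upright in the middle of the pan (foot at side (368,275), top (381,235)). Nothing else has moved.

```bash
python3 -c "
from station import *
sign_off(); print(get_clock())"
```

```text
the job is handed in; nothing more can be done
the job is handed in; nothing more can be done
```

The brown tall mill now stands upright and released in the middle of the weighing pan. I gripped it by the head, set it down until light contact, eased off the load, opened the jaws in small steps and backed away. The job was handed in at about 20 s.

- **Position:** the two cameras put the mill's foot and head at (0.527, -0.232) and (0.527, -0.234), against a measured pan centre of (0.527, -0.233). The 2–3 mm difference in y is about the calibration error. Foot and head agree within 0.3 mm, so there is no lean.
- **Height:** the top of the mill is at about 0.317 m, which fits 80 + 235 mm.
- **Bystanders:** the short mill, the bottle and the purple look-alikes stand where they were. The short mill's and bottle's detection boxes shifted only by the usual few pixels.
- **Forces:** set-down contact was about 8 N, with a brief 0.7 N m moment that went away once I eased the load. No check failed.

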